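Refit the bench vise's bar

TASK

Put the vise's loose bar back: take the black-knobbed steel bar out of the wooden stand and pass it, tip first, down through the eye in the head of the vise's spindle until the underside of its knob is fully home on the head, then let go. The spindle is worn and slides in and out a little, so feel for the eye and ease the bar in without ramming it, and leave the other tools and materials where they are.

Things in the scene. Friction and masses are not known exactly. Their poses are not given: they have to be found in the camera images.
- bar_knob (a point): Centre of the knob of the loose vise bar (0.13 kg): a 12 mm steel rod, 122 mm long, with a fixed black cylindrical knob on top, 22 mm in diameter, 20 mm tall, slightly domed beneath (142 mm overall). It stands upright, knob up, in one of the stand's three holes (which one varies). This point lies 132 mm from the tip. z runs from tip to knob. Grasped by the knob, the whole rod is free
- bar_tip (a point): Centre of the lower end face (tip, chamfered by 1.5 mm) of the vise bar, z towards the knob
- bar_shoulder (a point): Point on the vise bar's centre line 15 mm below the underside of the knob (107 mm from the tip). With the knob fully home on the spindle head it lies on the spindle's axis
- vise: Red bench vise, jaws 76 mm wide, open and empty, bolted to the bench on a hardwood riser 50 mm high; fixed. Origin on the bench under the middle of the base, z up, x level from the spindle head towards the fixed jaw. Jaws, anvil and riser lie between x = -82 and 98 mm, up to 185 mm high. The spindle comes out of the moving jaw towards -x, its axis along x at y = 0, 130 mm above the bench
- eye_in (a point): Where the eye's centre is when the spindle is pushed fully in (+x) against its stop: a fixed point of the vise on the spindle's axis, 165 mm in front (-x) of its origin; axes as the vise's. The spindle ends in a steel head, a 30 mm cube (15 mm from axis to each face) with 4 mm of round collar before and behind it. The eye is a round hole, 13.6 mm in diameter, 30 mm long, through the head's middle
- eye_out (a point): Where the eye's centre is when the spindle is pulled fully out: a fixed point of the vise on the spindle's axis, 181 mm in front (-x) of its origin. The worn spindle has 16 mm of end play that is not measured: the eye lies anywhere between eye_in and eye_out and stays where left; about 10 N slides it. Find the eye by feel or by sight, or push the head in to its stop. Below the head is only the bench
- spindle (a joint): Turn of the spindle about the vise's x axis, rad, right-handed. At 0 the eye runs straight up; at angle a the eye's axis, going up, points along (0, -sin a, cos a) in the vise's axes, and the head's upper face, 15 mm from the spindle's axis, is square to it. Starts between -0.42 and 0.42; stays where it is left, turns with about 0.05 N m
- stand: Hardwood tool stand, 62 x 190 x 60 mm, fixed to the bench. Origin at the centre of its underside, z up, y along the row of three holes, at y = -60, 0 and 60 mm, each 14 mm in diameter and 45 mm deep (floor 15 mm above the bench), so the 12 mm rod has 1 mm of play all round
- vise_bar: The vise bar; origin at the centre of its tip, z towards the knob
- drift: Dark steel drift punch, 12 to 15 mm thick and 122 mm long, standing in another hole of the stand; origin at its lower end; leave it there
- nut_driver: Nut driver with an orange handle, 25 mm thick and 122 mm long, standing in the third hole; origin at its lower end; leave it there
- sander: Yellow and black palm sander, 125 mm pad, 132 mm tall; origin under the pad; leave it alone
- panels: Two 160 x 100 x 10 mm plastic panels, one on the other, amber and black; leave them alone
- sanding_block: Blue sanding block with a cork sole, 120 x 66 x 34 mm; leave it alone
- solvent_can: Metal solvent can, 74 mm in diameter, 170 mm tall; leave it alone
- wrench: Steel wrench lying on the bench; leave it alone
There are look-alikes about, which are no part of the job. What is shaped like the vise_bar but purple or turquoise is not meant.

How it is judged:
By the outcome, as a careful person would: the job done as asked, in the order asked, and still so for the second after the job is handed in, with the robot touching nothing.
It also fails if it takes over 59 s, if anything falls off the work surface, if the arm or the gripper's body presses on something with over 40 N, if the wrist force passes 120 N, or if a joint passes its speed limit or range.

ROBOT

A 6-joint arm with a two-finger parallel gripper is mounted at the origin on the work surface. World frame = base frame: x ahead of the robot, y to its left, z up, the work surface at z = 0. Lengths are in mm, angles in rad, forces in N, time in s.
With the tool pointing down it reaches from about 350 to 875 mm from the base axis. Payload 4.2 kg.
Tool frame: the origin (TCP) lies at the very end of the fingers, on their centre line; the grasp point (between the pads) lies 19 mm behind it; z points along the fingers, y is the line along which they close (so a half turn about z gives the same grasp; the last joint's range is limited). The gripper opens to 85 mm and grips with 20 to 120 N. Pads are 22 mm wide; open, the fingers measure 114 mm over their backs; the gripper's body (76 mm by 85 mm) begins 54 mm behind the grasp point. The pads swing forward as they close: fully open they stand 13 mm farther back than shut.
Start: joints at [1.387, 0.385, 0.008, 0, -1.194, -0.259], TCP at [267.761, 564.715, 231.312] pointing down, gripper open.
Joint ranges: [-3.14, 3.14], [-1.21, 2.06], [-1.07, 1.41], [-3.16, 2.05], [-2.99, -0.16], [-3.1, 3.1]. Speed limits (rad/s): [2.79, 2.79, 3.14, 3.14, 3.14, 3.14].

INTERFACE

Orientations are given as a unit quaternion [x, y, z, w].
In Python, from bench import arm gives the robot as it stands.
- The arm moves only by the tool servo_tool, never from a script. Its argument "rows" is a list that holds one entry, the list of rows, each a list of 7 numbers: the finger opening in mm, from 0 to 85.4, then the shift along the tool's x, y, z in mm, then the turn, a rotation vector about the tool's x, y, z in rad. A call has 1 to 10 rows; each row is the pose to reach, as a shift and turn from the pose commanded when the call began, along the tool's axes at that moment; what a row does not reach only later rows make up. A row lasts 1/8 s, in which the tool goes at most 62.5 mm and 10.7 degrees, less where a joint would pass 70% of its speed; a pose out of reach is approached as far as the arm can. A call with a gripper value outside its range is refused whole. The fingers move at their own pace and stop on an object; the grip force is fixed at half the most. Time passes only in rows, so rows that repeat a pose let the fingers close. It gives the time, the measured TCP pose, the force, the opening and the grip force at its end, in the units of the state.
- arm.read_state(): the state, without advancing time (a new reading comes with each control period).
- arm.get_image(name): name is "side" or "top"; returns the picture (400x640x3 uint8, red, green, blue); there is no depth.
- arm.camera_params(name): a dict with "intrinsics" (3x3 intrinsics, pixels), "D" ([k1, k2, p1, p2, k3] as OpenCV has them; the pictures are not rectified), "R" (3x3) and "t" (3): a world point X has camera coordinates R X + t. Camera axes: x right, y down, z forward; pixel columns grow to the right and rows downward; lengths in mm; the calibration is good to about 2 mm. A picture is of the moment at which its call begins. camera_params takes no time and is no camera call.
- arm.job_done(): hands the job in; it is judged then, once.
The state is a dict: "clock": time; "joints": joint angles; "joint_vel": joint speeds; "joint_efforts": joint torques, N m; "position": TCP position; "ee_rot": TCP orientation; "contact_force": force on the tool from outside, world axes, zero at the start; "wrist_torque": the same for the moment, N m; "gripper_width": finger opening in mm; "grasp_force": force on a finger pad.
Only numpy, scipy, OpenCV 4.12 (cv2) and the standard library are available. Lean on these libraries where they do the work, as an engineer would, in place of code of your own. Each camera call takes 0.05 s, during which the arm holds its last target. There are 200 camera calls.

## Working session

There is one attempt and no reset: what is moved stays moved. The work goes in short steps, Python scripts to look and compute and a tool call to move; the robot and the scene stay as the last step left them, time stands still between calls to the robot, and variables do not carry over. Pictures are saved under pics/ and viewed, at most 10 in all, crops included, and the job is handed in when it is done.

Besides the shell and the picture viewer there is one more tool, called as a command line: name --argument value ..., lists and objects as JSON in quotes. servo_tool: Moves the arm, as the interface text tells. Its arguments: {"type":"object","properties":{"rows":{"type":"array"}},"required":["rows"]}

```bash
mkdir -p pics; python3 - <<'E'
from bench import arm
import cv2,json
for n in("top","side"):
    cv2.imwrite(f"pics/{n}0.png",arm.get_image(n)[:,:,::-1])
    p=arm.camera_params(n);print(n,p)
s=arm.read_state();print(s)
E
```

```text
top {'intrinsics': array([[494.87735182,   0.        , 317.68383431],
       [  0.        , 494.87735182, 200.84203181],
       [  0.        ,   0.        ,   1.        ]]), 'D': array([-0.15844287,  0.        ,  0.        ,  0.        ,  0.        ]), 'R': array([[ 0.0017059 , -0.99993395,  0.01136597],
       [-0.99278923, -0.00305584, -0.11983409],
       [ 0.11986091, -0.01107959, -0.99272887]]), 't': array([ -25.27131799,  599.38847966, 1500.65529364])}
side {'intrinsics': array([[363.7190591 ,   0.        , 320.30637878],
       [  0.        , 363.7190591 , 198.4215119 ],
       [  0.        ,   0.        ,   1.        ]]), 'D': array([-0.05285095,  0.        ,  0.        ,  0.        ,  0.        ]), 'R': array([[ 0.71128829, -0.70273431,  0.01527944],
       [-0.36353436, -0.38639022, -0.84767055],
       [ 0.601591  ,  0.59738354, -0.53030291]]), 't': array([-410.09535566,  296.51816241,  955.34599474])}
{'clock': 0.1, 'joints': array([ 1.38659788e+00,  3.85495978e-01,  6.76773697e-03, -4.30588820e-04,
       -1.19395626e+00, -2.58616620e-01]), 'joint_vel': array([-0.00119817, -0.00171392,  0.00303465,  0.00276722,  0.00104217,
       -0.0010254 ]), 'joint_efforts': array([-7.34411497e-04, -3.93317699e+01,  1.88929206e+01,  4.19798747e+00,
       -2.57910353e-03,  4.41594580e-06]), 'position': array([267.55876498, 564.27479252, 230.32380346]), 'ee_rot': array([ 9.75571420e-01, -2.19680387e-01, -1.64853813e-04,  9.50875872e-04]), 'contact_force': array([-0.46419906, -0.98665214, -0.70233276]), 'wrist_torque': array([ 0.01416845, -0.0334261 ,  0.01361071]), 'grasp_force': 0.0, 'gripper_width': 85.15737821395183}
```

View pics/top0.png

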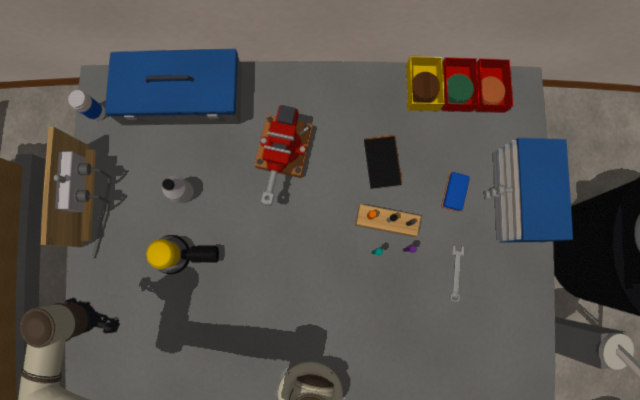

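View pics/side0.png

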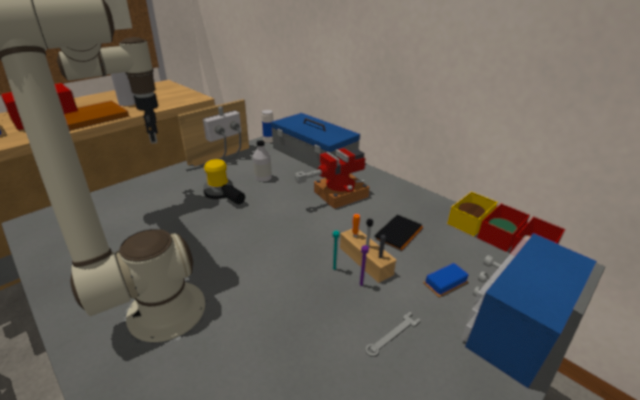

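Top view: the vise is at about (282,150) with its spindle head near (268,197). The stand is at (389,220), with orange at (372,214), black at (393,217) and dark at (411,222). The turquoise (378,252) and purple (411,249) look-alikes stand outside the stand. I'll enlarge crops of these areas.

```bash
python3 - <<'E'
import cv2,numpy as np
t=cv2.imread("pics/top0.png");s=cv2.imread("pics/side0.png")
f=lambda im,x,y,w,h,k:cv2.resize(im[y:y+h,x:x+w],None,fx=k,fy=k,interpolation=cv2.INTER_CUBIC)
a=np.hstack([f(t,350,195,80,60,5),f(s,325,205,80,60,5)])
b=np.hstack([f(t,245,150,80,60,5),f(s,290,145,80,60,5)])
cv2.imwrite("pics/crop1.png",np.clip(np.vstack([a,b])*1.5,0,255).astype(np.uint8))
E
```

```text
(no output)
```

View pics/crop1.png

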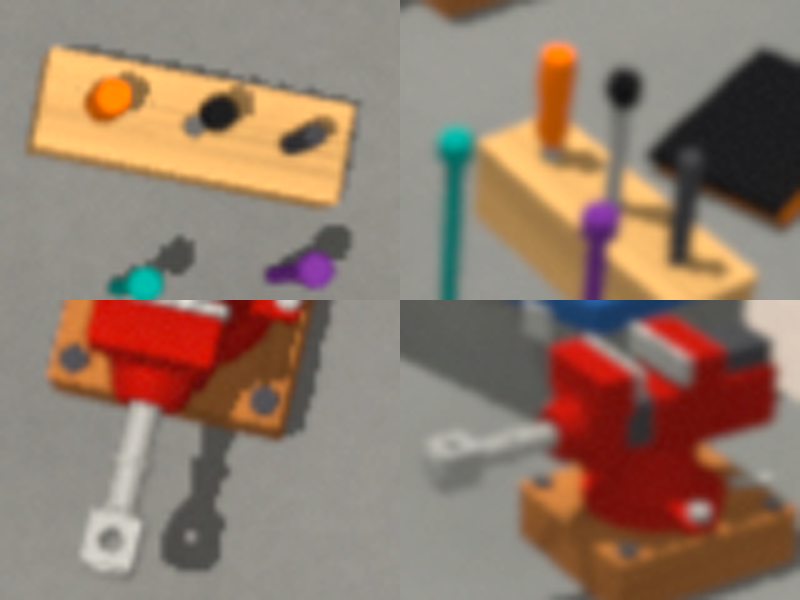

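The loose bar is the middle one: black knob on a bright, slim rod, at top (393,217) and side (370,222). Right of it is the dark, thicker knobless drift, left is the orange nut driver, and the purple and turquoise look-alikes stand outside the stand. In the crop, the eye shows at about (267,198) in top and (300,174) in side. Now I'll measure.

```bash
cat >h.py <<'E'
from bench import arm
import cv2,numpy as np
from scipy.spatial.transform import Rotation as Ro
P={n:arm.camera_params(n) for n in("top","side")}
def ray(n,uv):
    p=P[n];x=cv2.undistortPoints(np.float64([[uv]]),p["intrinsics"],p["D"])[0,0]
    return -p["R"].T@p["t"],p["R"].T@np.array([*x,1])
def plane(n,uv,z):
    c,d=ray(n,uv);return c+d*(z-c[2])/d[2]
def tri(a,b):
    (c,d),(e,f)=ray("top",a),ray("side",b)
    s=np.linalg.lstsq(np.c_[d,-f],e-c,rcond=None)[0]
    p,q=c+s[0]*d,e+s[1]*f
    return (p+q)/2,np.linalg.norm(p-q)
def proj(n,X):
    p=P[n];return cv2.projectPoints(np.float64(X).reshape(-1,1,3),cv2.Rodrigues(p["R"])[0],p["t"],p["intrinsics"],p["D"])[0][:,0]
def delta(pos,xaxis_deg):
    """tool-frame shift/turn to tool pointing down at pos, tool x at given world heading"""
    s=arm.read_state();R=Ro.from_quat(s["ee_rot"])
    a=np.deg2rad(xaxis_deg);X=np.array([np.cos(a),np.sin(a),0]);Z=np.array([0,0,-1.])
    T=Ro.from_matrix(np.c_[X,np.cross(Z,X),Z])
    return np.round(R.inv().apply(np.array(pos)-s["position"]),1),np.round((R.inv()*T).as_rotvec(),3)
E
python3 - <<'E'
from h import *
np.set_printoptions(precision=1,suppress=True)
t=cv2.imread("pics/top0.png")[:,:,::-1].astype(int);s=cv2.imread("pics/side0.png")[:,:,::-1].astype(int)
def cen(im,m,x0,y0,x1,y1):
    M=np.zeros(m.shape,bool);M[y0:y1,x0:x1]=1;v,u=np.nonzero(m&M);return np.array([u.mean(),v.mean()]),len(u)
# knob
kt,n=cen(t,t.max(2)<40,388,210,399,224);ks,m=cen(s,s.max(2)<45,364,217,375,228);print("knob",kt,n,ks,m,tri(kt,ks),plane("top",kt,155))
# stand outline top
wood=((t[:,:,0]>150)&(t[:,:,0]-t[:,:,2]>60)).astype(np.uint8);wood[:190]=0;wood[245:]=0;wood[:,:345]=0;wood[:,435:]=0
wood=cv2.morphologyEx(wood,cv2.MORPH_CLOSE,np.ones((15,15)))
r=cv2.minAreaRect(cv2.findContours(wood,0,2)[0][0]);B=np.array([plane("top",q,60) for q in cv2.boxPoints(r)]);print("stand",B.mean(0),B,np.linalg.norm(np.diff(B,axis=0),axis=1))
# spindle head
g=cv2.cvtColor(t.astype(np.uint8),cv2.COLOR_RGB2GRAY);sat=t.max(2)-t.min(2)
print(g[192:208,259:277])
hm=((g>120)&(sat<45)).astype(np.uint8)
for v in range(170,194,3):
    w=np.maximum(g[v,258:282].astype(float)-110,0)*(sat[v,258:282]<50);u=(w*np.arange(258,282)).sum()/max(w.sum(),1);print(v,u,plane("top",(u,v),138)[:2])
eye=(267,198);print("eye",tri(eye,(299.5,173.7)),plane("top",(266.6,197.6),145))
gs=cv2.cvtColor(s.astype(np.uint8),cv2.COLOR_RGB2GRAY);print(gs[168:186,292:310])
E
```

```text
knob [393.1 217.3] 31 [369.4 222.5] 33 (array([ 538.5, -240. ,  145.7]), np.float64(1.5281645296142707)) [ 538.2 -239.   155. ]
stand [ 539.2 -239.9   60. ] [[ 527.3 -141.7   60. ]
 [ 586.3 -153.4   60. ]
 [ 551.1 -338.6   60. ]
 [ 492.  -325.9   60. ]] [ 60.2 188.5  60.5]
[[ 94  96  95 101 119 124 127 124 125 123 123 111  97  86  91  95  96  96]
 [ 96  96  96 104 128 137 137 135 136 136 132 123 113 100  89  93  95  96]
 [ 96  96  97 111 131 138 138 136 134 134 137 135 133 126 100  93  94  95]
 [ 97  97  99 118 134 138 130 116 108 119 134 139 141 136  99  91  94  95]
 [ 98  98 102 124 136 128 105  85  82  94 124 138 139 127  92  89  94  95]
 [ 98  98 105 130 135 114  83  78  86  92 115 134 137 116  89  91  96  93]
 [ 98  99 109 130 135 116  85  86  95  98 112 133 136 105  87  93  97  95]
 [ 97  98 116 132 138 126 101  97 100 105 122 136 134  98  89  95  97  94]
 [ 95 101 122 136 139 137 128 121 116 125 134 136 126  92  90  96  97  94]
 [ 96  99 118 134 140 140 139 136 134 137 139 136 117  87  91  96  96  93]
 [ 97  98 103 114 127 132 131 130 135 136 138 136 105  87  93  96  95  94]
 
[... 1378 characters left out ...]
 81  79  80  83  82  81]
 [ 98  97  93  91  93  95  91  86  83  78  76  75  75  75  77  80  81  82]
 [ 98  97  94  90  89  88  85  80  76  75  74  74  75  76  80  85  89  91]
 [ 98  97  94  90  86  85  83  78  75  74  74  74  75  77  84  91  95  96]
 [ 98  97  95  91  87  84  80  77  76  74  75  74  76  80  87  94  97  97]
 [ 98  98  97  93  88  82  78  75  75  75  76  77  79  84  90  94  97  97]
 [ 98  98  98  96  91  85  79  78  79  81  83  85  88  91  93  96  96  97]
 [ 99  99  98  97  96  92  87  85  87  89  91  93  95  96  97  97  97  98]
 [ 99  99  98  98  98  97  95  94  94  97  97  98  98  98  97  97  98  98]
 [100 100  99  99  99  99  98  98  98  98  99  98  98  97  98  98  98  97]]
```

```bash
python3 -c "
from h import *
print(delta([596,126.5,232],-14))"
```

```text
(array([484.4, 254.7,  -1.1]), array([ 0.002,  0.   , -0.199]))
```

servo_tool --rows '[[[85,48,25,0,0,0,-0.02],[85,97,51,0,0,0,-0.04],[85,145,76,0,0,0,-0.06],[85,194,102,0,0,0,-0.08],[85,242,127,0,0,0,-0.1],[85,291,153,0,0,0,-0.12],[85,339,178,0,0,0,-0.14],[85,388,204,0,0,0,-0.16],[85,436,229,0,0,0,-0.18],[70,484.4,254.7,0,0,0,-0.199]]]'

```text
clock: 1.35
position: [597.0, 125.5, 230.9]
ee_rot: [0.993, -0.121, -0.0, 0.0]
contact_force: [0.4, 0.4, 0.3]
gripper_width: 70.3
grasp_force: 0.0
```

servo_tool --rows '[[[60,0,0,0,0,0,0],[60,0,0,0,0,0,0],[60,0,0,0,0,0,0]]]'

```text
clock: 1.72
position: [595.7, 128.0, 231.3]
ee_rot: [0.993, -0.121, -0.0, -0.0]
contact_force: [0.1, 0.1, -1.0]
gripper_width: 60.0
grasp_force: 0.0
```

```bash
python3 -c "
from h import *
s=arm.read_state();print(s['clock'],s['position'],s['contact_force'],s['gripper_width'],s['joints']);print(delta([596,126.5,122],-14))"
```

```text
1.725 [595.70362399 127.97785636 231.28301387] [ 0.05563596  0.11066562 -0.99992785] 60.023922237877414 [ 4.76897521e-01  3.58198391e-01 -3.24923971e-02 -2.01993342e-04
 -1.18033514e+00  8.51711549e-01]
(array([  0.7,   1.4, 109.3]), array([0.   , 0.   , 0.002]))
```

servo_tool --rows '[[[60,0.5,1,20,0,0,0],[60,0.5,1,45,0,0,0],[60,0.5,1,70,0,0,0],[60,0.5,1,95,0,0,0],[60,0.5,1,115,0,0,0],[60,0.5,1,115,0,0,0],[50,0.5,1,115,0,0,0],[44,0.5,1,115,0,0,0],[40,0.5,1,115,0,0,0]]]'

```text
clock: 2.85
position: [596.9, 126.2, 117.2]
ee_rot: [0.993, -0.122, 0.001, -0.0]
contact_force: [0.4, 0.1, -1.1]
gripper_width: 40.1
grasp_force: 0.0
```

servo_tool --rows '[[[38,0,0,0,0,0,0],[37,0,0,0,0,0,0],[36,0,0,0,0,0,0]]]'

```text
clock: 3.22
position: [596.6, 125.9, 116.3]
ee_rot: [0.993, -0.122, 0.0, 0.0]
contact_force: [0.0, -0.1, 0.1]
gripper_width: 36.1
grasp_force: 0.0
```

servo_tool --rows '[[[35,0,0,0,0,0,0],[34,0,0,0,0,0,0],[34,0,0,0,0,0,0]]]'

```text
clock: 3.6
position: [596.6, 125.9, 116.3]
ee_rot: [0.993, -0.122, 0.0, -0.0]
contact_force: [0.1, -0.2, -0.6]
gripper_width: 34.0
grasp_force: 0.0
```

servo_tool --rows '[[[33,0,0,0,0,0,0],[33,0,0,0,0,0,0]]]'

```text
clock: 3.85
position: [596.5, 125.9, 116.3]
ee_rot: [0.993, -0.122, -0.0, 0.0]
contact_force: [0.4, -0.1, -0.6]
gripper_width: 32.7
grasp_force: 0.0
```

servo_tool --rows '[[[31.5,0,0,0,0,0,0],[31.5,0,0,0,0,0,0]]]'

```text
clock: 4.1
position: [596.3, 125.4, 116.4]
ee_rot: [0.993, -0.122, -0.0, 0.0]
contact_force: [0.3, -3.2, 0.9]
gripper_width: 31.6
grasp_force: 1.5
```

servo_tool --rows '[[[30.5,0,0,0,0,0,0],[30.5,0,0,0,0,0,0]]]'

```text
clock: 4.35
position: [596.3, 124.9, 116.4]
ee_rot: [0.993, -0.122, -0.0, 0.001]
contact_force: [-1.0, -5.9, 2.6]
gripper_width: 30.9
grasp_force: 2.7
```

servo_tool --rows '[[[29,0,0,0,0,0,0],[29,0,0,0,0,0,0],[29,0,0,0,0,0,0]]]'

```text
clock: 4.72
position: [596.2, 124.8, 116.6]
ee_rot: [0.993, -0.121, -0.0, 0.001]
contact_force: [-0.4, -4.9, 3.4]
gripper_width: 29.7
grasp_force: 32.0
```

servo_tool --rows '[[[45,0,0,0,0,0,0],[60,0,0,0,0,0,0],[60,0,0,-30,0,0,0],[60,0,0,-75,0,0,0],[60,0,0,-115,0,0,0],[60,0,0,-115,0,0,0]]]'

```text
clock: 5.48
position: [598.6, 127.2, 235.6]
ee_rot: [0.993, -0.121, 0.004, -0.002]
contact_force: [0.1, -0.1, -0.7]
gripper_width: 59.9
grasp_force: 0.0
```

```bash
python3 -c "
from h import *
s=arm.read_state();print(s['clock'],s['position'],s['contact_force'])
print(delta([538.3,-239.5,225],-101))"
```

```text
5.475 [598.62088155 127.23641898 235.63467939] [ 0.05936296 -0.12790774 -0.68842785]
(array([ 29.6, 370.5,   8.7]), array([-0.01 , -0.002,  1.52 ]))
```

servo_tool --rows '[[[55,3,40,0,0,0,0.15],[55,6,80,0,0,0,0.32],[55,9,125,0,0,0,0.49],[55,12,165,0,0,0,0.66],[55,16,210,0,0,0,0.83],[55,20,250,0,0,0,1.0],[55,23,290,0,0,0,1.17],[55,26,330,0,0,0,1.35],[55,29.6,370.5,5,0,0,1.52],[55,29.6,370.5,5,0,0,1.52]]]'

```text
clock: 6.72
position: [534.8, -242.4, 224.5]
ee_rot: [-0.634, 0.773, 0.001, -0.001]
contact_force: [-0.4, 0.4, -0.9]
gripper_width: 55.0
grasp_force: 0.0
```

```bash
python3 - <<'E'
from h import *
np.set_printoptions(precision=2,suppress=True)
I={n:arm.get_image(n) for n in("top","side")}
for n in I: cv2.imwrite(f"pics/{n}1.png",I[n][:,:,::-1])
f=lambda im,x,y,w,h,k:cv2.resize(im[y:y+h,x:x+w],None,fx=k,fy=k,interpolation=cv2.INTER_CUBIC)
t,s=I["top"],I["side"]
a=np.hstack([f(t,350,185,80,60,5),f(s,325,185,80,60,5)]);b=np.hstack([f(t,235,160,80,60,5),f(s,270,145,80,60,5)])
cv2.imwrite("pics/crop2.png",np.clip(np.vstack([a,b])*1.5,0,255).astype(np.uint8)[:,:,::-1])
g=cv2.cvtColor(t,cv2.COLOR_RGB2GRAY).astype(float)
print(g[192:205,259:275].astype(int))
# dark eye blob in the head face
w=np.clip(128-g[194:201,262:272],0,None);w[:, :1]=0
vv,uu=np.mgrid[194:201,262:272];e=np.array([(w*uu).sum(),(w*vv).sum()])/w.sum();print("eye px",e,plane("top",e,145),proj("top",[[596,125,145],[593,125.5,145]]))
st=arm.read_state();print(st["clock"],st["position"],delta([538.3,-239.5,138],-101))
E
```

```text
[[ 94  92  95  99 117 122 125 123 123 121 121 110  95  84  89  94]
 [ 94  95  95 103 124 134 135 133 133 134 130 120 111  98  88  91]
 [ 95  94  96 109 129 137 136 134 132 133 134 133 131 124  98  92]
 [ 96  97  97 116 131 136 128 113 106 116 132 137 137 132  97  89]
 [ 97  96 100 121 134 126 104  83  81  93 122 136 136 124  90  88]
 [ 96  97 105 126 134 112  82  76  85  91 112 131 134 109  84  89]
 [ 96  97 110 129 133 114  84  85  93  97 112 131 134 101  84  90]
 [ 95  97 116 131 134 124 100  95  98 103 121 133 132  96  87  93]
 [ 94  98 121 134 137 134 127 119 116 122 133 135 123  91  88  95]
 [ 94  96 116 132 137 138 136 133 131 135 137 135 114  85  89  94]
 [ 95  95 100 111 124 128 129 129 133 135 135 134 104  85  91  95]
 [ 96  96  92  93 105 118 126 124 119 117 119 119  91  84  92  94]
 [ 96  96  93  93  93  97 101 100  97  99  99  95  79  86  93  95]]
eye px [266.56 197.37] [595.96 125.05 145.  ] [[266.58 197.35]
 [266.39 198.38]]
6.825 [ 535.62 -240.58  225.35] (array([-1.5, -2.5, 87.3]), array([ 0.,  0., -0.]))
```

View pics/crop2.png

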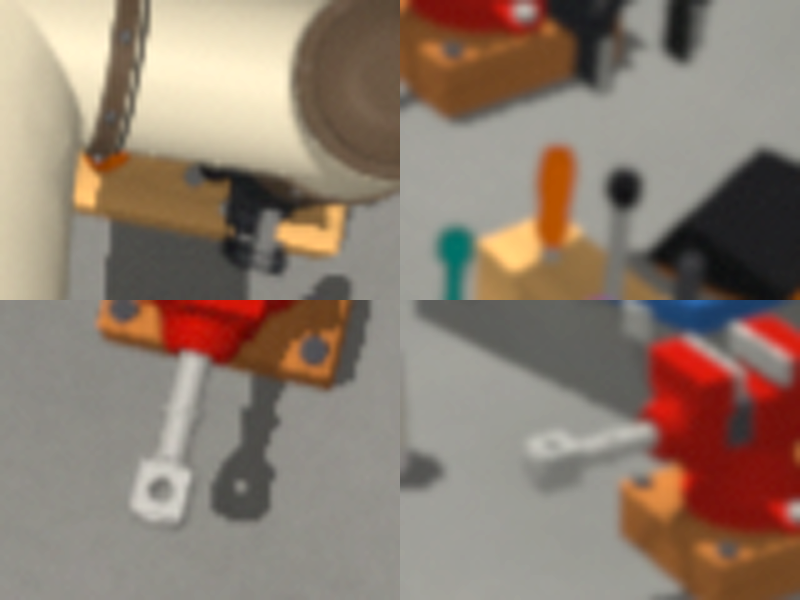

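The image shows the head level and unmoved: eye mouth at top pixel (266.6,197.4), about (596.0,125.0,145) in world, which agrees with the squeeze. The gripper is above the knob, so I'll descend and grip.

servo_tool --rows '[[[55,-1.5,-2.5,10,0,0,0],[55,-1.5,-2.5,35,0,0,0],[55,-1.5,-2.5,60,0,0,0],[55,-1.5,-2.5,80,0,0,0],[55,-1.5,-2.5,87,0,0,0],[45,-1.5,-2.5,87,0,0,0],[35,-1.5,-2.5,87,0,0,0],[30,-1.5,-2.5,87,0,0,0],[30,-1.5,-2.5,87,0,0,0]]]'

```text
clock: 7.95
position: [538.8, -239.8, 139.9]
ee_rot: [-0.636, 0.772, -0.0, 0.0]
contact_force: [-0.5, 1.0, 1.6]
gripper_width: 29.9
grasp_force: 0.0
```

servo_tool --rows '[[[25,0,0,0,0,0,0],[23,0,0,0,0,0,0],[20,0,0,0,0,0,0],[15,0,0,0,0,0,0],[15,0,0,0,0,0,0]]]'

```text
clock: 8.57
position: [538.7, -239.9, 139.6]
ee_rot: [-0.636, 0.772, -0.0, 0.0]
contact_force: [-0.4, 0.4, 2.7]
gripper_width: 19.8
grasp_force: 58.6
```

```bash
python3 -c "
from h import *
s=arm.read_state();print(s['clock'],s['position'],s['contact_force'],s['wrist_torque'],s['ee_rot'],s['gripper_width'])"
```

```text
8.575 [ 538.71773921 -239.85307055  139.62451873] [-0.36369294  0.4210857   2.69703714] [ 0.05961517  0.13550526 -0.0336977 ] [-6.35732725e-01  7.71909227e-01 -2.11234278e-04  5.18283894e-05] 19.822530360306402
```

servo_tool --rows '[[[15,0,0,-6,0,0,0],[15,0,0,-15,0,0,0],[15,0,0,-25,0,0,0],[15,0,0,-40,0,0,0],[15,0,0,-60,0,0,0],[15,0,0,-80,0,0,0],[15,0,0,-105,0,0,0],[15,0,0,-130,0,0,0],[15,0,0,-155,0,0,0],[15,0,0,-165,0,0,0]]]'

```text
clock: 9.82
position: [539.0, -239.9, 306.9]
ee_rot: [-0.636, 0.772, -0.002, 0.001]
contact_force: [0.2, -0.7, -1.5]
gripper_width: 19.5
grasp_force: 58.7
```

```bash
python3 - <<'E'
from h import *
np.set_printoptions(precision=2,suppress=True)
t,s=arm.get_image("top"),arm.get_image("side")
cv2.imwrite("pics/top2.png",t[:,:,::-1]);cv2.imwrite("pics/side2.png",s[:,:,::-1])
f=lambda im,x,y,w,h,k:cv2.resize(im[y:y+h,x:x+w],None,fx=k,fy=k,interpolation=cv2.INTER_CUBIC)
st=arm.read_state();p=st["position"];print(st["clock"],p,st["contact_force"],st["gripper_width"])
X=[p+[0,0,8],p-[0,0,123]];print(proj("top",X),proj("side",X))
c=proj("side",[p-[0,0,60]])[0].astype(int);d=proj("top",[p-[0,0,60]])[0].astype(int);print(c,d)
cv2.imwrite("pics/crop3.png",np.clip(np.hstack([f(s,c[0]-40,c[1]-60,80,120,5),f(t,d[0]-40,d[1]-60,80,120,5)])*1.5,0,255).astype(np.uint8)[:,:,::-1])
print(delta([596,125.0,p[2]],-104))
E
```

```text
9.925 [ 538.89 -239.83  305.75] [-0.26  0.45 -1.56] 19.6563853465758
[[403.53 211.63]
 [395.01 216.21]] [[375.18 171.21]
 [370.83 211.83]]
[372 192] [398 214]
(array([-369. ,   13.9,   -0. ]), array([-0.  ,  0.  ,  0.05]))
```

View pics/crop3.png

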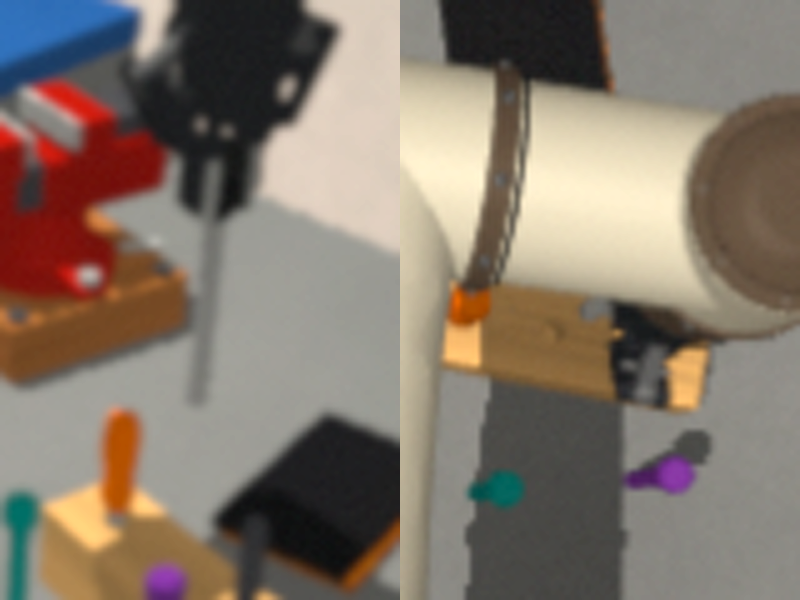

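The bar is held and hangs roughly vertical, with its tip at side pixel (371.6,212.4), within 1 px of the prediction. Now I'll carry it over the eye.

servo_tool --rows '[[[15,-35,1,0,0,0,0.005],[15,-75,3,0,0,0,0.01],[15,-120,5,0,0,0,0.015],[15,-165,6,0,0,0,0.02],[15,-210,8,0,0,0,0.025],[15,-255,10,0,0,0,0.03],[15,-300,12,0,0,0,0.035],[15,-340,13,0,0,0,0.045],[15,-360,13.9,0,0,0,0.05],[15,-369,13.9,0,0,0,0.05]]]'

```text
clock: 11.18
position: [595.4, 125.7, 303.2]
ee_rot: [-0.617, 0.787, 0.0, -0.001]
contact_force: [-0.7, 0.4, -1.1]
gripper_width: 19.8
grasp_force: 58.7
```

servo_tool --rows '[[[15,0,0,8,0,0,0],[15,0,0,16,0,0,0],[15,0,0,22,0,0,0],[15,0,0,22,0,0,0],[15,0,0,22,0,0,0]]]'

```text
clock: 11.8
position: [595.9, 124.8, 282.6]
ee_rot: [-0.616, 0.788, -0.0, 0.0]
contact_force: [-0.5, -0.8, -0.6]
gripper_width: 19.7
grasp_force: 58.8
```

```bash
python3 - <<'E'
from h import *
np.set_printoptions(precision=2,suppress=True)
t,s=arm.get_image("top"),arm.get_image("side")
cv2.imwrite("pics/top3.png",t[:,:,::-1]);cv2.imwrite("pics/side3.png",s[:,:,::-1])
f=lambda im,x,y,w,h,k:cv2.resize(im[y:y+h,x:x+w],None,fx=k,fy=k,interpolation=cv2.INTER_CUBIC)
st=arm.read_state();p=st["position"];print(st["clock"],p,st["contact_force"],st["ee_rot"],st["gripper_width"])
X=[p,p-[0,0,124.6]];print(proj("top",X),proj("side",X),proj("side",[[596,125,145]]))
print(delta([596,125.0,p[2]],-104))
cv2.imwrite("pics/crop4.png",np.clip(np.hstack([f(s,270,110,60,75,6.6),f(t,240,165,60,75,6.6)])*1.5,0,255).astype(np.uint8)[:,:,::-1])
E
```

```text
11.9 [595.91 124.98 282.75] [-0.14 -0.71 -0.51] [-0.62  0.79 -0.    0.  ] 20.00746108613501
[[261.79 190.7 ]
 [266.16 196.8 ]] [[299.86 137.42]
 [300.34 169.87]] [[300.41 173.1 ]]
(array([-0. , -0.1,  0. ]), array([-0.,  0.,  0.]))
```

View pics/crop4.png

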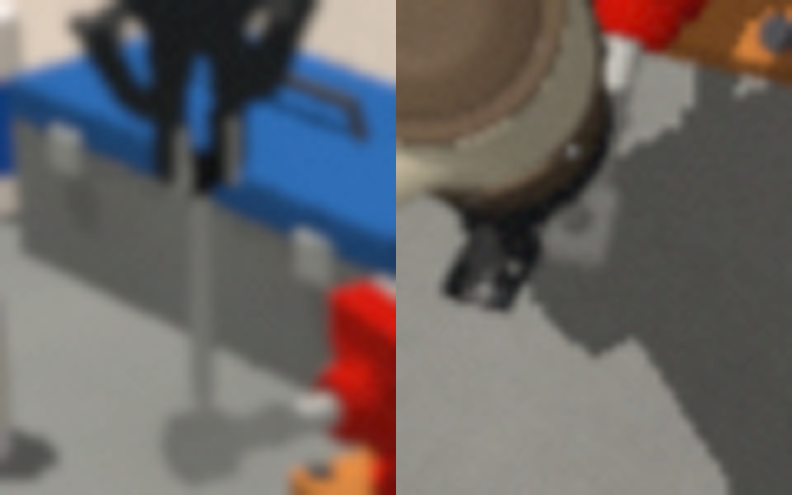

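The side view shows the rod hanging over the head: tip at about (300.7,171.2), eye expected at (300.4,173.1). Now I'll ease down by feel.

servo_tool --rows '[[[15,0,0,4,0,0,0],[15,0,0,8,0,0,0],[15,0,0,11,0,0,0],[15,0,0,11,0,0,0]]]'

```text
clock: 12.4
position: [595.6, 125.0, 270.8]
ee_rot: [-0.616, 0.788, 0.0, -0.0]
contact_force: [-0.1, 0.7, -1.7]
gripper_width: 20.1
grasp_force: 58.8
```

servo_tool --rows '[[[15,0,0,1,0,0,0],[15,0,0,2,0,0,0],[15,0,0,3,0,0,0],[15,0,0,3,0,0,0]]]'

```text
clock: 12.9
position: [595.7, 125.0, 268.2]
ee_rot: [-0.616, 0.788, 0.0, -0.0]
contact_force: [-0.2, 0.0, -1.1]
gripper_width: 19.7
grasp_force: 58.8
```

servo_tool --rows '[[[15,0,0,1,0,0,0],[15,0,0,2,0,0,0],[15,0,0,2,0,0,0]]]'

```text
clock: 13.28
position: [595.7, 125.0, 266.2]
ee_rot: [-0.616, 0.788, 0.0, -0.0]
contact_force: [0.1, 0.1, -1.6]
gripper_width: 19.4
grasp_force: 58.8
```

servo_tool --rows '[[[15,0,0,1,0,0,0],[15,0,0,2,0,0,0],[15,0,0,3,0,0,0],[15,0,0,3,0,0,0]]]'

```text
clock: 13.78
position: [595.7, 125.0, 263.2]
ee_rot: [-0.616, 0.788, 0.0, -0.0]
contact_force: [0.2, 0.2, -0.4]
gripper_width: 19.8
grasp_force: 58.8
```

servo_tool --rows '[[[15,0,0,1,0,0,0],[15,0,0,2,0,0,0],[15,0,0,3,0,0,0],[15,0,0,4,0,0,0],[15,0,0,4,0,0,0]]]'

```text
clock: 14.4
position: [595.7, 125.0, 259.2]
ee_rot: [-0.616, 0.788, 0.0, -0.0]
contact_force: [0.7, 0.1, -1.5]
gripper_width: 19.8
grasp_force: 58.8
```

servo_tool --rows '[[[15,0,0,2,0,0,0],[15,0,0,4,0,0,0],[15,0,0,6,0,0,0],[15,0,0,8,0,0,0],[15,0,0,10,0,0,0],[15,0,0,12,0,0,0],[15,0,0,14,0,0,0],[15,0,0,14,0,0,0]]]'

```text
clock: 15.4
position: [595.6, 125.0, 245.1]
ee_rot: [-0.616, 0.788, 0.0, -0.0]
contact_force: [0.3, 0.7, -0.9]
gripper_width: 19.5
grasp_force: 58.8
```

servo_tool --rows '[[[15,0,0,2,0,0,0],[15,0,0,4,0,0,0],[15,0,0,6,0,0,0],[15,0,0,8,0,0,0],[15,0,0,10,0,0,0],[15,0,0,12,0,0,0],[15,0,0,14,0,0,0],[15,0,0,14,0,0,0]]]'

```text
clock: 16.4
position: [595.6, 125.0, 231.1]
ee_rot: [-0.616, 0.788, 0.0, -0.0]
contact_force: [-0.4, 1.2, -1.2]
gripper_width: 19.9
grasp_force: 58.8
```

Almost no contact force, so I'll check by sight that the rod really is in the eye.

```bash
python3 - <<'E'
from h import *
t,s=arm.get_image("top"),arm.get_image("side")
f=lambda im,x,y,w,h,k:cv2.resize(im[y:y+h,x:x+w],None,fx=k,fy=k,interpolation=cv2.INTER_CUBIC)
cv2.imwrite("pics/crop5.png",np.clip(np.hstack([f(s,275,135,50,70,8),f(t,245,170,50,70,8)])*2.,0,255).astype(np.uint8)[:,:,::-1])
p=arm.read_state()["position"];print(proj("side",[p-[0,0,124.6],[596,125,115]]))
E
```

```text
[[300.48690282 182.34145425]
 [300.51705388 180.36400283]]
```

View pics/crop5.png

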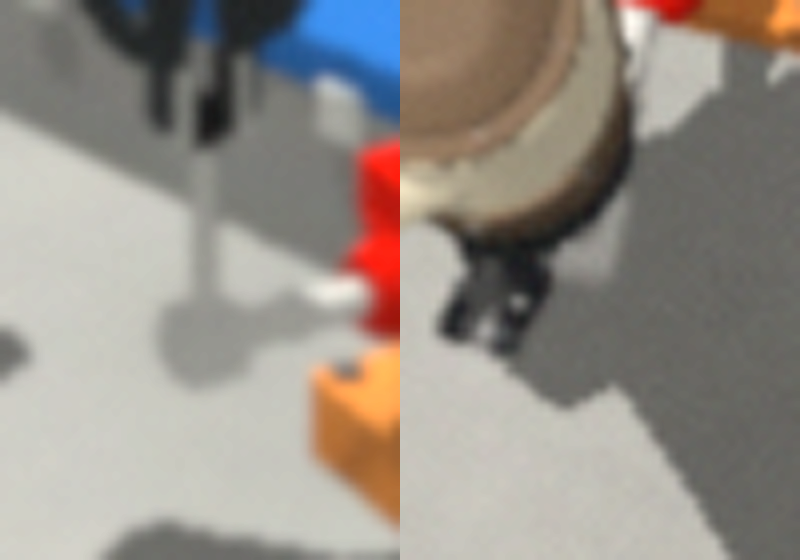

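The rod disappears into the head's top face at side pixel about (300.5,172) and nothing passes in front of the head, so it is in the eye. I'll continue down.

servo_tool --rows '[[[15,0,0,3,0,0,0],[15,0,0,6,0,0,0],[15,0,0,10,0,0,0],[15,0,0,14,0,0,0],[15,0,0,18,0,0,0],[15,0,0,22,0,0,0],[15,0,0,26,0,0,0],[15,0,0,30,0,0,0],[15,0,0,30,0,0,0]]]'

```text
clock: 17.62
position: [595.5, 125.0, 200.9]
ee_rot: [-0.616, 0.788, 0.0, -0.0]
contact_force: [-0.5, 0.5, -1.0]
gripper_width: 19.7
grasp_force: 58.8
```

servo_tool --rows '[[[15,0,0,3,0,0,0],[15,0,0,6,0,0,0],[15,0,0,10,0,0,0],[15,0,0,14,0,0,0],[15,0,0,18,0,0,0],[15,0,0,22,0,0,0],[15,0,0,26,0,0,0],[15,0,0,30,0,0,0],[15,0,0,30,0,0,0]]]'

```text
clock: 18.75
position: [595.5, 125.0, 170.8]
ee_rot: [-0.616, 0.788, 0.0, -0.0]
contact_force: [-0.6, 0.5, -1.4]
gripper_width: 19.5
grasp_force: 58.8
```

servo_tool --rows '[[[15,0,0,3,0,0,0],[15,0,0,6,0,0,0],[15,0,0,9,0,0,0],[15,0,0,12,0,0,0],[15,0,0,15,0,0,0],[15,0,0,15,0,0,0]]]'

```text
clock: 19.5
position: [595.6, 125.0, 156.0]
ee_rot: [-0.616, 0.788, 0.0, -0.0]
contact_force: [0.1, 0.4, -1.0]
gripper_width: 20.0
grasp_force: 58.8
```

Expected home is at z of about 147.6, so small steps now.

servo_tool --rows '[[[15,0,0,1.5,0,0,0],[15,0,0,3,0,0,0],[15,0,0,4.5,0,0,0],[15,0,0,6,0,0,0],[15,0,0,6,0,0,0]]]'

```text
clock: 20.12
position: [595.6, 125.0, 150.1]
ee_rot: [-0.616, 0.788, 0.0, -0.0]
contact_force: [0.3, -0.7, -0.7]
gripper_width: 19.6
grasp_force: 58.8
```

servo_tool --rows '[[[15,0,0,1,0,0,0],[15,0,0,2,0,0,0],[15,0,0,2,0,0,0]]]'

```text
clock: 20.5
position: [595.7, 125.0, 148.2]
ee_rot: [-0.616, 0.788, 0.0, -0.0]
contact_force: [-0.8, -0.1, -0.5]
gripper_width: 19.9
grasp_force: 58.8
```

servo_tool --rows '[[[15,0,0,1,0,0,0],[15,0,0,1,0,0,0]]]'

```text
clock: 20.75
position: [595.9, 125.0, 147.7]
ee_rot: [-0.616, 0.788, -0.0, 0.0]
contact_force: [-0.3, 0.1, 1.3]
gripper_width: 20.2
grasp_force: 58.9
```

servo_tool --rows '[[[15,0,0,0.7,0,0,0],[15,0,0,1.5,0,0,0],[15,0,0,1.5,0,0,0]]]'

```text
clock: 21.12
position: [595.9, 125.0, 147.2]
ee_rot: [-0.616, 0.787, -0.0, 0.0]
contact_force: [-2.6, 0.5, 6.5]
gripper_width: 19.6
grasp_force: 59.5
```

servo_tool --rows '[[[15,0,0,0.7,0,0,0],[15,0,0,1.5,0,0,0],[15,0,0,1.5,0,0,0]]]'

```text
clock: 21.5
position: [596.0, 125.0, 147.0]
ee_rot: [-0.617, 0.787, -0.001, 0.001]
contact_force: [-4.8, -0.1, 11.0]
gripper_width: 19.8
grasp_force: 59.9
```

servo_tool --rows '[[[22,0,0,0,0,0,0],[26,0,0,0,0,0,0],[35,0,0,0,0,0,0],[45,0,0,0,0,0,0],[45,0,0,-5,0,0,0],[45,0,0,-20,0,0,0],[45,0,0,-50,0,0,0],[45,0,0,-90,0,0,0]]]'

```text
clock: 22.5
position: [595.4, 124.9, 235.5]
ee_rot: [-0.616, 0.788, 0.0, -0.001]
contact_force: [1.4, 1.1, 0.3]
gripper_width: 45.1
grasp_force: 0.0
```

servo_tool --rows '[[[45,0,0,-20,0,0,0],[45,40,0,-30,0,0,0],[45,80,0,-40,0,0,0],[45,120,0,-40,0,0,0],[45,160,0,-40,0,0,0],[45,200,0,-40,0,0,0],[45,200,0,-40,0,0,0]]]'

```text
clock: 23.38
position: [547.1, -71.1, 275.8]
ee_rot: [-0.615, 0.789, -0.001, 0.001]
contact_force: [0.4, 0.0, -0.1]
gripper_width: 45.0
grasp_force: 0.0
```

```bash
python3 - <<'E'
from h import *
t,s=arm.get_image("top"),arm.get_image("side")
f=lambda im,x,y,w,h,k:cv2.resize(im[y:y+h,x:x+w],None,fx=k,fy=k,interpolation=cv2.INTER_CUBIC)
cv2.imwrite("pics/crop6.png",np.clip(np.hstack([f(s,275,145,50,70,8),f(t,245,165,50,70,8)])*1.6,0,255).astype(np.uint8)[:,:,::-1])
cv2.imwrite("pics/top6.png",t[:,:,::-1])
print(proj("side",[[596,125,145],[596,125,155],[596,125,165],[596,125,23]]),proj("top",[[596,125,145],[596,125,165],[596,125,23]]))
E
```

```text
[[300.40664764 173.09863023]
 [300.36944562 170.63820347]
 [300.33204251 168.15813206]
 [300.84459707 201.60705817]] [[266.57606315 197.35453558]
 [265.93709822 196.46393421]
 [270.12123708 202.29393466]]
```

View pics/crop6.png

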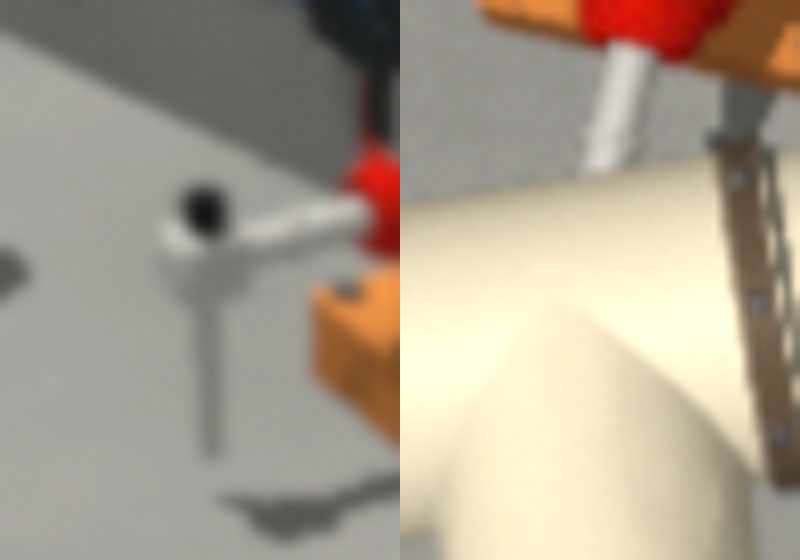

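The knob sits on the head: its top is at side pixel row 168.1 (168.2 expected when home) and the rod sticks out below to row 202. The gripper is clear, so I'll hand the job in.

```bash
python3 -c "
from bench import arm
print(arm.job_done())"
```

```text
the job is handed in; nothing more can be done
None
```

The black-knobbed bar is through the spindle's eye with its knob home on the head and released; I handed the job in at about 24 s, and the result was not reported back.

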